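# Lid the finished candles

## Robot

A 6-joint arm with a two-finger parallel gripper is mounted at the origin on the work surface; the furniture and walls round the work are solid. World frame = base frame: x ahead of the robot, y to its left, z up, the work surface at z = 0. Lengths are in m, angles in rad, forces in N, time in s.
With the tool pointing down it reaches from about 0.375 to 0.975 m from the base axis. Payload 3.8 kg.
Tool frame: the origin (TCP) lies at the very end of the fingers, on their centre line; the grasp point (between the pads) lies 19 mm behind it (bot.tcp_to_grasp is the z of the grasp point in the tool frame, in m); z points along the fingers, y is the direction in which the jaws open and shut (so a half turn about z gives the same grasp; the last joint's range is limited). The gripper opens to 85 mm and grips with 20 to 120 N. Pads are 22 mm wide; open, the fingers measure 114 mm over their backs; the gripper's body (76 mm by 85 mm) begins 54 mm behind the grasp point. The pads swing forward as they close: fully open they stand 13 mm farther back than shut.
Start: joints at [1.19, 0.264, 1.604, -0, 1.274, -0.037], TCP at [0.228, 0.635, 0.231] pointing down, gripper open.
Joint ranges: [-2.63, 2.63], [-0.94, 2.18], [0.31, 2.57], [-1.31, 4.45], [0, 2.66], [-2.55, 2.55]. Speed limits (rad/s): [2.57, 2.57, 3.14, 3.14, 3.14, 3.14].

## Interface

Orientations are given as a rotation vector (axis times angle).
In Python, from workcell import status, vision, job, bot gives the robot as it stands.
- The arm moves only by the tool apply_moves, never from a script. Its argument "deltas" is a list of rows, each a list of 7 numbers: the shift along the tool's x, y, z in m, then the turn, a rotation vector about the tool's x, y, z in rad, then the closure, from 0 (fully open) to 1 (shut). In form: [[x, y, z, rx, ry, rz, jaw], ...]. A call has 1 to 8 rows; each row is the pose to reach, as a shift and turn from the pose commanded when the call began, along the tool's axes at that moment; what a row does not reach only later rows make up. A row lasts 1/12 s, in which the tool goes at most 41.7 mm and 7.16 degrees, less where a joint would pass 70% of its speed; a pose out of reach is approached as far as the arm can. A call with a gripper value outside its range is refused whole. The fingers move at their own pace and stop on an object; "squeeze" is the grip in N (left out, the last holds). Time passes only in rows, so rows that repeat a pose let the fingers close. It gives the time, the measured TCP pose, the force and the opening at its end, in the units of the state.
- status.read_state(): the state, without advancing time (a new reading comes with each control period).
- vision.read_camera(name): name is "side" or "top"; returns the picture (384x512x3 uint8, red, green, blue); there is no depth.
- vision.get_calibration(name): a dict with "fov_y" (degrees; the focal length in pixels is half the picture's height over the tangent of half this angle, whatever the lens; pixels are square), "cx", "cy" (the principal point, pixels), "k1" (the pictures are not rectified: a ray, as slopes to the right and down, at radius r is drawn at 1 + k1 r^2 times it, then the intrinsics apply), "R" (3x3) and "t" (3): a world point X has camera coordinates R X + t. Camera axes: x right, y down, z forward; pixel columns grow to the right and rows downward; lengths in m; the calibration is good to about 2 mm. A picture is of the moment at which its call begins. get_calibration takes no time and is no camera call.
- job.finish_job(): hands the job in, once; it reports no verdict.
The state is a dict: "time": time; "q": joint angles; "joint_vel": joint speeds; "joint_torque": joint torques, N m; "tool_pos": TCP position; "tcp_rot": TCP orientation; "wrist_force": force on the tool from outside, world axes, zero at the start; "torque": the same for the moment, N m; "width": opening from 0.0 (shut) to 1.0 (fully open).
Only numpy, scipy, OpenCV 4.12 (cv2) and the standard library are available. Lean on these libraries where they do the work, as an engineer would, in place of code of your own. Each camera call takes 0.05 s, during which the arm holds its last target. There are 200 camera calls.

## Task

Before these four candles are packed, put the wooden lid that belongs to each vessel on it, so that its cork plug is in the mouth and the board lies flat on the rim all round. Leave the candles standing where they are, and do not disturb the spool of wick or the pencil.

Things in the scene. Friction and masses are not known exactly. Their poses are not given: they have to be found in the camera images.
- candle_large_round: open candle in a grey cast-concrete vessel, round, 92 mm across, 62 mm high, mouth 76 mm across; wall 8 mm; cream wax with a short wick fills it to 25 mm below the rim. Loose, about 0.5 kg. Origin: centre of its underside, z up, so the rim is 62 mm above it.
- candle_small_round: open candle in a grey cast-concrete vessel, round, 72 mm across, 72 mm high, mouth 56 mm across; wall 8 mm; cream wax with a short wick fills it to 25 mm below the rim. Loose, about 0.5 kg. Origin: centre of its underside, z up, so the rim is 72 mm above it.
- candle_square: open candle in a grey cast-concrete vessel, square with rounded corners, 84 x 84 mm, 62 mm high, mouth 68 x 68 mm, its sides along its own x and y; wall 8 mm; cream wax with a short wick fills it to 25 mm below the rim. Loose, about 0.5 kg. Origin: centre of its underside, z up, so the rim is 62 mm above it.
- candle_oblong: open candle in a grey cast-concrete vessel, oblong with rounded corners, 124 mm along its own x and 76 mm along its own y, 54 mm high, mouth 108 x 60 mm; wall 8 mm; cream wax with a short wick fills it to 25 mm below the rim. Loose, about 0.5 kg. Origin: centre of its underside, z up, so the rim is 54 mm above it.
- lid_large_round: the larger round lid, board 90 mm across; 70 g, turned round knob 26 mm in diameter in the middle; tapered cork plug below, 71 mm across under the board and 55 mm at its foot. Origin: centre of the plug's foot; z up: plug 0 to 16 mm, board 16 to 25, knob 25 to 53. Home (board on rim, plug 2.5 mm clear all round), its origin is 46 mm above its candle's.
- lid_small_round: the smaller round lid, board 70 mm across; 50 g, turned round knob 22 mm in diameter in the middle; tapered cork plug below, 51 mm across under the board and 35 mm at its foot. Origin: centre of the plug's foot; z up: plug 0 to 16 mm, board 16 to 25, knob 25 to 53. Home (board on rim, plug 2.5 mm clear all round), its origin is 56 mm above its candle's.
- lid_square: square lid, board 82 x 82 mm, its sides along its own x and y; 80 g, square knob 26 x 26 mm set square to it in the middle; tapered cork plug below, 63 mm square under the board and 47 mm at its foot. Origin: centre of the plug's foot; z up: plug 0 to 16 mm, board 16 to 25, knob 25 to 53. Home (board on rim, plug 2.5 mm clear all round), its origin is 46 mm above its candle's.
- lid_oblong: oblong lid, board 122 mm along its own x and 74 mm along its own y; 90 g, bar handle 60 mm along x and 20 mm wide along y in the middle; tapered cork plug below, 103 x 55 mm under the board and 87 x 39 mm at its foot. Origin: centre of the plug's foot; z up: plug 0 to 16 mm, board 16 to 25, knob 25 to 53. Home (board on rim, plug 2.5 mm clear all round), its origin is 38 mm above its candle's.
- spool: bystander: wooden spool of wick cord, 54 mm in diameter, 62 mm high, standing among the candles and lids. Origin: centre of its underside.
- pencil: bystander: green pencil, 123 mm long (along its own y), 7 mm thick, lying on the bench between the candles and the lids. Origin: centre of its underside.
Things that resemble listed ones, but are neither listed nor needed, are in the scene too. What is shaped like the lid_large_round but orange or pink is not meant.

How it is judged:
By the outcome, as a careful person would: the job done as asked, in the order asked, and still so for the second after the job is handed in, with the robot touching nothing.
It also fails if it takes over 99 s, if anything falls off the work surface, if the arm or the gripper's body presses on something with over 40 N, if the wrist force passes 120 N, or if a joint passes its speed limit or range.

## Working session

There is one attempt and no reset: what is moved stays moved. The work goes in short steps, Python scripts to look and compute and a tool call to move; the robot and the scene stay as the last step left them, time stands still between calls to the robot, and variables do not carry over. Pictures are saved under pics/ and viewed, about 12 in all and at most 16, crops included, and the job is handed in when it is done.

Besides the shell and the picture viewer there is one more tool, called as a command line: name --pt "numbers of a row" for each row, then --argument value for the rest. apply_moves: Moves the arm, as the interface text tells. Its arguments: {"type":"object","properties":{"deltas":{"type":"array","items":{"type":"array","items":{"type":"number"}}},"squeeze":{"type":"number"}},"required":["deltas"]}

```bash
mkdir -p pics; ls
python3 - <<'E'
from workcell import status, vision, job, bot
import cv2,numpy as np
for n in("top","side"):
    im=vision.read_camera(n); cv2.imwrite(f"pics/{n}0.png",im[:,:,::-1]); c=vision.get_calibration(n); print(n,c)
    cv2.imwrite(f"pics/{n}0b.png",cv2.resize(im[:,:,::-1],(800,600),interpolation=cv2.INTER_CUBIC))
print(status.read_state(), bot.tcp_to_grasp)
E
```

```text
pics
top {'fov_y': 50.46697963535347, 'cx': 251.90360471938928, 'cy': 195.83181262043672, 'k1': 0.01918245456722656, 'R': array([[-0.00337469, -0.99997259,  0.00658991],
       [-0.99218609,  0.00252636, -0.12474127],
       [ 0.12472121, -0.00695938, -0.99216742]]), 't': array([-0.01062175,  0.5693555 ,  1.28184171])}
side {'fov_y': 45.570586885696216, 'cx': 255.2419110594443, 'cy': 185.39320475064017, 'k1': -0.11923480449390629, 'R': array([[ 0.91972506, -0.39244587,  0.00959467],
       [-0.15116997, -0.37662227, -0.91394929],
       [ 0.36228919,  0.83913164, -0.40571497]]), 't': array([-0.5415712 ,  0.11952623,  1.41662983])}
{'time': 0.1, 'q': array([ 1.19009789e+00,  2.64679861e-01,  1.60524420e+00,  9.05088226e-06,
        1.27372187e+00, -3.68940785e-02]), 'joint_vel': array([-0.00126944, -0.00207443, -0.0026637 ,  0.0006671 ,  0.00104249,
       -0.00110774]), 'joint_torque': array([ 3.34807837e-04, -5.16704893e+01, -3.68588018e+01,  1.55521953e-06,
        6.29248112e-03,  1.43148947e-05]), 'tool_pos': array([0.22726916, 0.63487781, 0.23008151]), 'tcp_rot': array([-0.53732038, -3.0948593 ,  0.00315198]), 'wrist_force': array([ 0.31311348, -0.25457678, -0.6760325 ]), 'torque': array([-0.00172917, -0.02886601,  0.0533262 ]), 'width': 0.99964281461046} -0.0187
```

View pics/top0b.png

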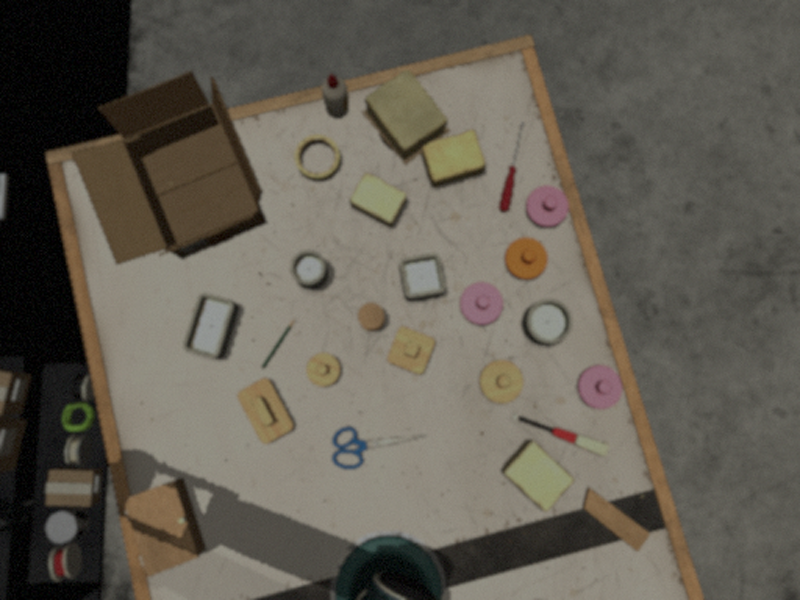

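View pics/side0b.png

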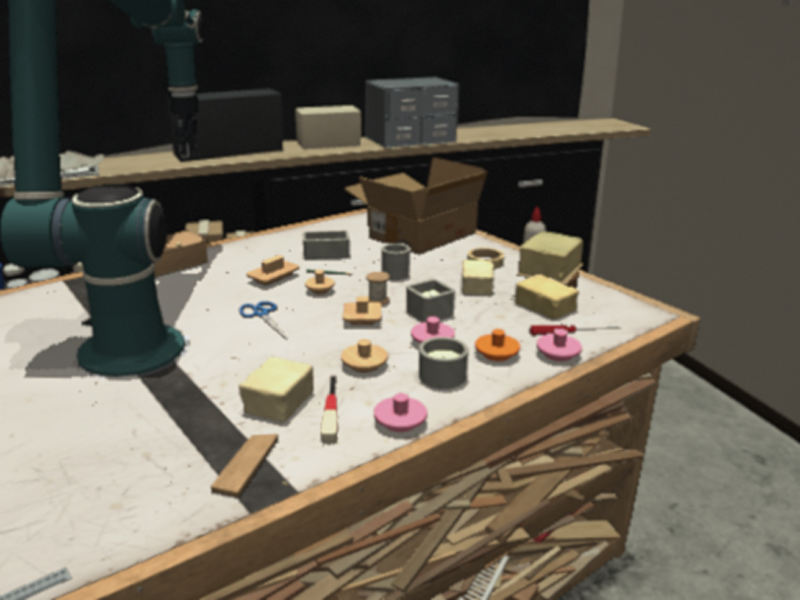

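Top view: the lids wanted are natural wood. Large round is at (502,381), small round (323,370), square (411,350) and oblong (265,411). Things that could be mistaken for the large round lid are pink at (482,303), (600,386) and (547,206), and orange at (527,258). The tape ring is at (318,158) and the spool at (371,317). The candles are oblong (213,327), small round (311,269), square (423,278) and large round (547,322). The pencil is at (278,343). Next is a close crop to check the choices.

```bash
cat > h.py <<'E'
import numpy as np, cv2
from scipy.spatial.transform import Rotation as Ro
from workcell import status, vision, job, bot
def cam(n):
    c=vision.get_calibration(n); f=192/np.tan(np.radians(c['fov_y'])/2)
    return c,f
def ray(n,px):
    c,f=cam(n); px=np.atleast_2d(px).astype(float)
    d=(px-[c['cx'],c['cy']])/f; s=d.copy()
    for _ in range(20): s=d/(1+c['k1']*(s**2).sum(1,keepdims=True))
    v=np.c_[s,np.ones(len(s))]@c['R']; return -c['R'].T@c['t'],v
def onz(n,px,z):
    C,v=ray(n,px); return (C+v*((z-C[2])/v[:,2])[:,None])[:,:2]
def proj(n,X):
    c,f=cam(n); p=np.atleast_2d(X)@c['R'].T+c['t']; s=p[:,:2]/p[:,2:]
    return s*(1+c['k1']*(s**2).sum(1,keepdims=True))*f+[c['cx'],c['cy']]
E
python3 - <<'E'
import cv2,numpy as np
im=cv2.imread('pics/top0.png'); P=dict(candL=(547,322),candS=(311,269),candQ=(423,278),candO=(213,327),lidL=(502,381),lidS=(323,370),lidQ=(411,350),lidO=(265,411))
t=[]
for k,(u,v) in P.items():
    u,v=int(u*.64),int(v*.64); t.append(cv2.resize(im[v-25:v+25,u-25:u+25],(200,200),interpolation=cv2.INTER_CUBIC))
o=np.vstack([np.hstack(t[:4]),np.hstack(t[4:])]); cv2.imwrite('pics/c1.png',np.clip(o*1.4,0,255).astype('uint8'))
E
```

```text
(no output)
```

View pics/c1.png

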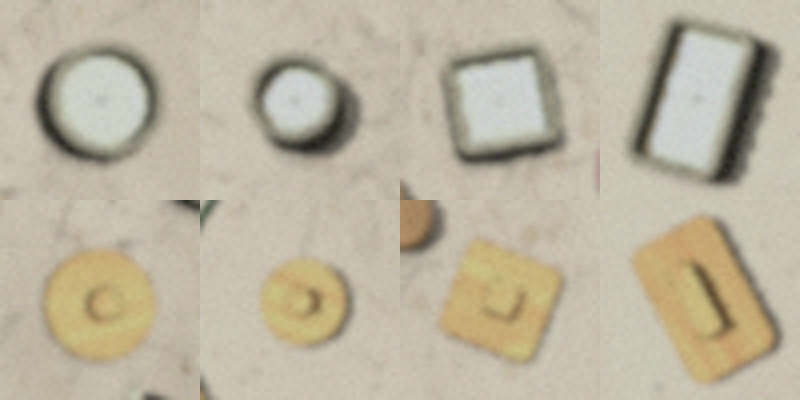

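Crops confirm the picks: four plain-wood lids with the right knobs and four wax-filled vessels. Next I measure wax blobs (the visible region centres on a plane 12.5 mm below the rim) and board outlines.

```bash
cat > meas.py <<'E'
from h import *
H=dict(L=.062,S=.072,Q=.062,O=.054)
C0=dict(L=(547,322),S=(311,269),Q=(423,278),O=(213,327)); L0=dict(L=(502,381),S=(323,370),Q=(411,350),O=(265,411))
def blob(m,u,v):
    n,l,s,c=cv2.connectedComponentsWithStats(m.astype('uint8'))
    r=28; ok=[i for i in range(1,n) if s[i,4]>60 and np.hypot(*(c[i]-(u,v)))<14]
    i=max(ok,key=lambda i:s[i,4]); cn,_=cv2.findContours((l==i).astype('uint8'),0,1); cn=max(cn,key=cv2.contourArea)
    return cv2.convexHull(cn)[:,0]
def desc(P):
    p=(P*1e4).astype('float32'); m=cv2.moments(p.reshape(-1,1,2)); c=np.array([m['m10'],m['m01']])/m['m00']/1e4
    (x,y),(w,h),a=cv2.minAreaRect(p)
    if w<h: w,h,a=h,w,a+90
    return c,np.array([x,y])/1e4,(w/10,h/10),(a+90)%180-90
if __name__=='__main__':
    im=cv2.imread('pics/top0.png'); up=cv2.resize(im,None,fx=4,fy=4,interpolation=cv2.INTER_CUBIC).astype(int)
    b,g,r=up[...,0],up[...,1],up[...,2]; print(im[205,349],im[230,300],im[244,321])
    wax=((r-b)<6)&(g>np.percentile(g,97)*0.85); wood=((r-b)>0.3*r)&(r>90)
    for k in 'LSQO':
        for nm,m,p,z in(('cand',wax,C0[k],H[k]-.0125),('lid',wood,L0[k],.023)):
            try:
                hh=blob(m[:, :],p[0]*2.56,p[1]*2.56); d=desc(onz('top',(hh+.5)/4-.5,z))
                print(nm,k,*[np.round(x,4) for x in d])
            except ValueError: print(nm,k,'none')
    sp=onz('top',[[371*.64,317*.64]],.062); print('spool',sp,'pencil',onz('top',[[263*.64,366*.64],[293*.64,322*.64]],.007))
    for n,p in(('pink',(482,303)),('spool',(371,317))): print(n,onz('top',np.array([p])*.64,.05))
E
python3 meas.py
```

```text
[133 140 136] [123 135 141] [ 86 128 144]
cand L [ 0.5364 -0.3282] [ 0.5363 -0.3286] [62.438  58.0456] 62.874
lid L [ 0.415  -0.2322] [ 0.4147 -0.2323] [86.9466 86.488 ] 88.8073
cand S [0.6447 0.1615] [0.6451 0.1618] [46.0377 44.5957] -48.996
lid S [0.4401 0.1333] [0.44   0.1333] [68.4527 65.3953] 72.2287
cand Q [ 0.6297 -0.0713] [ 0.6302 -0.0716] [61.4617 59.9757] -80.2952
lid Q [ 0.4796 -0.0473] [ 0.4795 -0.0474] [81.4845 80.5248] 68.4487
cand O [0.5291 0.3635] [0.5292 0.364 ] [101.6899  48.0005] -15.5894
lid O [0.3575 0.2505] [0.3574 0.2504] [121.1055  74.6285] 29.554
spool [[0.54367443 0.0336747 ]] pencil [[0.44747601 0.2602946 ]
 [0.53949051 0.19939698]]
pink [[ 0.57323105 -0.19340184]]
spool [[0.54497362 0.03401959]]
```

Run:
```python
from meas import *
im=cv2.imread('pics/top0.png'); up=cv2.resize(im,None,fx=4,fy=4,interpolation=cv2.INTER_CUBIC).astype(int)
b,g,r=up[...,0],up[...,1],up[...,2]
for k in 'LSQO':
    p=C0[k]
    for t in (85,95,105,115):
        hh=blob((g>t)&(r-b<10),p[0]*2.56,p[1]*2.56); d=desc(onz('top',(hh+.5)/4-.5,H[k]-.0125)); print(k,t,*[np.round(x,4) for x in d])
u=int(547*.64)
print(g[322*64//25::1][0].shape, im[206,u-20:u+20,1]); print(im[206,u-20:u+20,2].astype(int)-im[206,u-20:u+20,0])
u=int(423*.64);print(im[178,u-18:u+18,1]);print(im[160:196,u,1])
print(status.read_state()['q'])
```

```text
L 85 [ 0.5358 -0.3281] [ 0.535 -0.328] [71.698 67.142] 64.9009
L 95 [ 0.5358 -0.3277] [ 0.5352 -0.3275] [70.4635 66.7511] 62.8886
L 105 [ 0.5358 -0.3273] [ 0.5355 -0.327 ] [69.4165 66.7511] 62.8886
L 115 [ 0.5357 -0.3269] [ 0.5356 -0.3267] [68.7073 66.7511] 62.8886
S 85 [0.6448 0.1614] [0.6449 0.1617] [50.4984 49.668 ] 42.0683
S 95 [0.6446 0.1612] [0.6446 0.1614] [49.668  49.6587] -47.9317
S 105 [0.6444 0.1609] [0.6442 0.1612] [49.6575 48.7895] -45.2424
S 115 [0.6442 0.1606] [0.644 0.161] [49.6575 48.1809] -45.2424
Q 85 [ 0.6302 -0.071 ] [ 0.6305 -0.0708] [66.7632 65.6666] -78.7294
Q 95 [ 0.6298 -0.0711] [ 0.6303 -0.0709] [66.8837 65.1664] -79.0373
Q 105 [ 0.6295 -0.071 ] [ 0.6299 -0.0708] [66.5599 64.3622] -79.0373
Q 115 [ 0.6293 -0.0705] [ 0.6295 -0.0703] [65.3223 64.0807] -79.499
O 85 [0.529  0.3635] [0.529  0.3642] [106.4424  53.3801] -15.3764
O 95 [0.5289 0.3634] [0.5289 0.3638] [106.4424  52.6124] -15.3764
O 105 [0.5288 0.363 ] [0.5288 0.3634] [106.4424  51.8446] -15.3764
O 115 [0.5286 0.3627] [0.5287 0.363 ] [106.3719  51.0768] -15.3764
(2048,) [139 136 127 103  63  41  42  77 104 118 134 143 151 148 151 150 148 149
 145 139 139 142 148 149 151 150 148 149 151 150 144 113  80  70  92 113
 125 130 136 131]
[16 18 18 13  9  5 11 11 14 12 10  5  5  3  4  4  5  3  6  5  4  5  4  4
  4  4  4  2 -1  1  4  8  9 11 15 15 16 19 17 18]
[137 132 134 128 104  89  98 113 130 145 150 150 150 150 150 147 148 144
 143 148 148 151 148 151 151 151 150 142 125 104 102 100 104 117 133 138]
[139 134 126 113 101  80  80 123 141 150 150 149 147 149 150 147 144 146
 143 149 151 150 147 150 149 146 139 125 106  78  48  45  74 105 124 134]
[ 1.19009789e+00  2.64679861e-01  1.60524420e+00  9.05088226e-06
  1.27372187e+00 -3.68940785e-02]
```

```bash
cat >> h.py <<'E'
def go(x,y,z,psi):
    "delta in tool axes to TCP x,y,z, jaw direction psi (deg, mod 180), tool down"
    s=status.read_state(); R=Ro.from_rotvec(s['tcp_rot']); Y=R.as_matrix()[:,1]
    cur=np.degrees(np.arctan2(Y[1],Y[0])); d=(psi-cur+90)%180-90
    a=np.radians(cur+d); T=np.array([[np.sin(a),np.cos(a),0],[-np.cos(a),np.sin(a),0],[0,0,-1]])
    dp=R.inv().apply(np.array([x,y,z])-s['tool_pos']); dr=(R.inv()*Ro.from_matrix(T)).as_rotvec()
    print(f"t={s['time']:.2f} pos",s['tool_pos'].round(4),'psi',cur.round(2),'w',round(s['width'],3),'F',s['wrist_force'].round(1),'q6',s['q'][5].round(2))
    print('DELTA',dp.round(4),dr.round(4),'rows',round(max(np.linalg.norm(dp)/.0417,np.degrees(np.linalg.norm(dr))/7.16),1))
E
sed -i '$!b' h.py; python3 -c "
import sys; sys.path.insert(0,'.')
from h import *
go(.3575,.2505,.15,119.55)"
```

```text
Traceback (most recent call last):
  File "h.py", line 22, in go
    dp=R.inv().apply(np.array([x,y,z])-s['tool_pos']); dr=(R.inv()*Ro.from_matrix(T)).as_rotvec()
                                                                   ~~~~~~~~~~~~~~^^^
  File "scipy/spatial/transform/_rotation.pyx", line 1143, in scipy.spatial.transform._rotation.Rotation.from_matrix
ValueError: Non-positive determinant (left-handed or null coordinate frame) in rotation matrix 0: [[ 0.86992564 -0.4931829   0.        ]
 [ 0.4931829   0.86992564  0.        ]
 [ 0.          0.         -1.        ]].
```

```bash
sed -i 's/\[np.sin(a),np.cos(a),0\],\[-np.cos(a),np.sin(a),0\]/[-np.sin(a),np.cos(a),0],[np.cos(a),np.sin(a),0]/' h.py; python3 -c "
from h import *
go(.3575,.2505,.15,119.55)"
```

```text
t=0.10 pos [0.2273 0.6349 0.2301] psi 70.3 w 1.0 F [ 0.3 -0.3 -0.7] q6 -0.04
DELTA [-0.2522 -0.3178  0.0807] [-0.0019 -0.001  -0.8596] rows 9.9
```

apply_moves --pt "-0.2522 -0.3178 0.0807 -0.002 -0.001 -0.86 0.3" --pt "-0.2522 -0.3178 0.0807 -0.002 -0.001 -0.86 0.3" --pt "-0.2522 -0.3178 0.0807 -0.002 -0.001 -0.86 0.3" --pt "-0.2522 -0.3178 0.0807 -0.002 -0.001 -0.86 0.3" --pt "-0.2522 -0.3178 0.0807 -0.002 -0.001 -0.86 0.3" --pt "-0.2522 -0.3178 0.0807 -0.002 -0.001 -0.86 0.3" --pt "-0.2522 -0.3178 0.0807 -0.002 -0.001 -0.86 0.3" --pt "-0.2522 -0.3178 0.0807 -0.002 -0.001 -0.86 0.3"

```text
time: 0.77
tool_pos: [0.3314, 0.3273, 0.1663]
tcp_rot: [-0.81, 3.034, 0.002]
wrist_force: [1.3, 0.0, 0.3]
width: 0.703
```

```bash
python3 -c "
from h import *
go(.3575,.2505,.075,119.55)"
```

```text
t=0.77 pos [0.3314 0.3273 0.1663] psi 119.9 w 0.703 F [1.3 0.  0.3] q6 -1.37
DELTA [ 0.0158 -0.0797  0.0912] [0.0012 0.0015 0.006 ] rows 2.9
```

apply_moves --pt "0.0158 -0.0797 0.05 0 0 0.003 0.3" --pt "0.0158 -0.0797 0.08 0 0 0.003 0.3" --pt "0.0158 -0.0797 0.08 0 0 0.003 0.3" --pt "0.0158 -0.0797 0.08 0 0 0.003 0.3" --pt "0.0158 -0.0797 0.08 0 0 0.003 0.3" --pt "0.0158 -0.0797 0.08 0 0 0.003 0.3"

```text
time: 1.27
tool_pos: [0.3577, 0.253, 0.0876]
tcp_rot: [-0.796, 3.037, 0.004]
wrist_force: [0.2, 0.9, -0.3]
width: 0.699
```

```bash
python3 -c "
from h import *
go(.3575,.2505,.027,119.55)
im=[vision.read_camera(n)[:,:,::-1] for n in('top','side')]
p=proj('top',[.3575,.2505,.05])[0].astype(int); q=proj('side',[.3575,.2505,.05])[0].astype(int); print(p,q)
o=[cv2.resize(i[max(c[1]-40,0):c[1]+40,max(0,c[0]-40):c[0]+40],(400,400),interpolation=cv2.INTER_CUBIC) for i,c in zip(im,(p,q))]
cv2.imwrite('pics/c2.png',np.clip(np.hstack(o)*1.3,0,255))"
```

```text
t=1.27 pos [0.3577 0.253  0.0876] psi 119.37 w 0.699 F [ 0.2  0.9 -0.3] q6 -1.53
DELTA [ 0.0016 -0.0022  0.0606] [ 0.0018  0.0028 -0.0031] rows 1.5
[168 262] [173 165][ WARN:0@2.481] global loadsave.cpp:1063 imwrite_ Unsupported depth image for selected encoder is fallbacked to CV_8U.
```

View pics/c2.png

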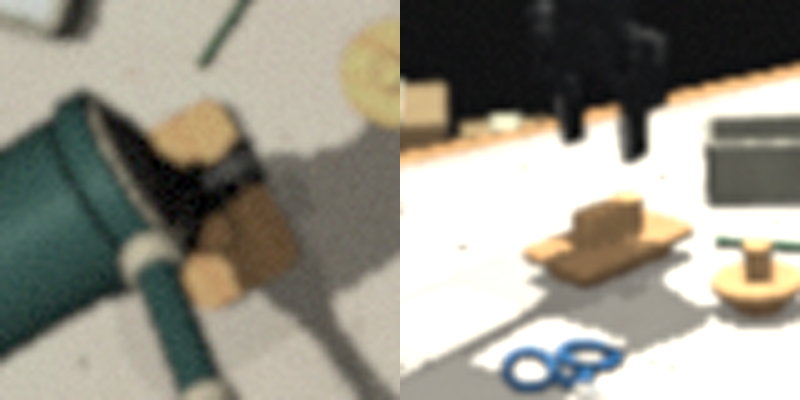

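The gripper stands above the oblong lid's bar (centre about (610,225) in the side crop), with its jaws set across it. I go down, then grip and lift a little.

apply_moves --pt "0.0016 -0.0022 0.03 0.002 0.003 -0.003 0.3" --pt "0.0016 -0.0022 0.05 0.002 0.003 -0.003 0.3" --pt "0.0016 -0.0022 0.0606 0.002 0.003 -0.003 0.3" --pt "0.0016 -0.0022 0.0606 0.002 0.003 -0.003 0.3" --pt "0.0016 -0.0022 0.0606 0.002 0.003 -0.003 0.3" --pt "0.0016 -0.0022 0.0606 0.002 0.003 -0.003 0.9" --pt "0.0016 -0.0022 0.0606 0.002 0.003 -0.003 0.9" --pt "0.0016 -0.0022 0.0606 0.002 0.003 -0.003 0.9" --squeeze 35

```text
time: 2.03
tool_pos: [0.3579, 0.2504, 0.0275]
tcp_rot: [-0.802, 3.036, -0.0]
wrist_force: [-0.2, 0.0, 0.4]
width: 0.284
```

apply_moves --pt "0 0 0 0 0 0 0.9" --pt "0 0 0 0 0 0 0.9" --pt "0 0 0 0 0 0 0.9" --pt "0 0 0 0 0 0 0.9"

```text
time: 2.37
tool_pos: [0.3579, 0.2503, 0.0274]
tcp_rot: [-0.801, 3.037, -0.0]
wrist_force: [-1.0, 0.3, 5.6]
width: 0.226
```

```bash
python3 -c "
from h import *
go(.5289,.3637,.135,74.5)"
```

```text
t=2.37 pos [0.3579 0.2503 0.0274] psi 119.57 w 0.226 F [-1.   0.3  5.6] q6 -1.53
DELTA [-0.2048  0.0142 -0.1075] [0.     0.0009 0.7866] rows 6.3
```

apply_moves --pt "0 0 -0.03 0 0 0 0.9" --pt "0 0 -0.065 0 0 0 0.9" --pt "-0.02 0.001 -0.1075 0 0 0.1 0.9" --pt "-0.055 0.003 -0.1075 0 0 0.2 0.9" --pt "-0.09 0.006 -0.1075 0 0 0.32 0.9" --pt "-0.13 0.009 -0.1075 0 0 0.44 0.9" --pt "-0.165 0.012 -0.1075 0 0 0.56 0.9" --pt "-0.2 0.0142 -0.1075 0 0 0.68 0.9"

```text
time: 3.03
tool_pos: [0.5252, 0.3616, 0.1332]
tcp_rot: [-0.266, -3.129, 0.002]
wrist_force: [0.7, -0.2, -0.6]
width: 0.229
```

```bash
python3 -c "
from h import *
go(.5289,.3637,.135,74.5)"
```

```text
t=3.03 pos [0.5252 0.3616 0.1332] psi 80.27 w 0.229 F [ 0.7 -0.2 -0.6] q6 -0.84
DELTA [-0.0033  0.0027 -0.0018] [-0.0016 -0.0007  0.1006] rows 0.8
```

apply_moves --pt "-0.0033 0.0027 0.01 -0.002 0 0.1006 0.9" --pt "-0.0033 0.0027 0.028 -0.002 0 0.1006 0.9" --pt "-0.0033 0.0027 0.028 -0.002 0 0.1006 0.9" --pt "-0.0033 0.0027 0.028 -0.002 0 0.1006 0.9" --pt "-0.0033 0.0027 0.028 -0.002 0 0.1006 0.9"

```text
time: 3.45
tool_pos: [0.5271, 0.3626, 0.1054]
tcp_rot: [-0.414, -3.113, -0.0]
wrist_force: [0.4, 0.1, -0.5]
width: 0.229
```

```bash
cat >> h.py <<'E'
def crop(name,X,r=40):
    im=[vision.read_camera(n)[:,:,::-1] for n in('top','side')]; o=[]
    for i,n in zip(im,('top','side')):
        c=proj(n,X)[0].astype(int); o.append(cv2.resize(cv2.copyMakeBorder(i,r,r,r,r,0)[c[1]:c[1]+2*r,c[0]:c[0]+2*r],(400,400),interpolation=cv2.INTER_CUBIC))
    cv2.imwrite(f'pics/{name}.png',cv2.convertScaleAbs(np.hstack(o),alpha=1.3))
E
python3 -c "
from h import *
go(.5289,.3637,.0665,74.5); crop('c3',[.5289,.3637,.06],35)"
```

```text
t=3.45 pos [0.5271 0.3626 0.1054] psi 74.87 w 0.229 F [ 0.4  0.1 -0.5] q6 -0.74
DELTA [-0.0015  0.0016  0.0389] [-0.0001 -0.0012  0.0064] rows 0.9
```

View pics/c3.png

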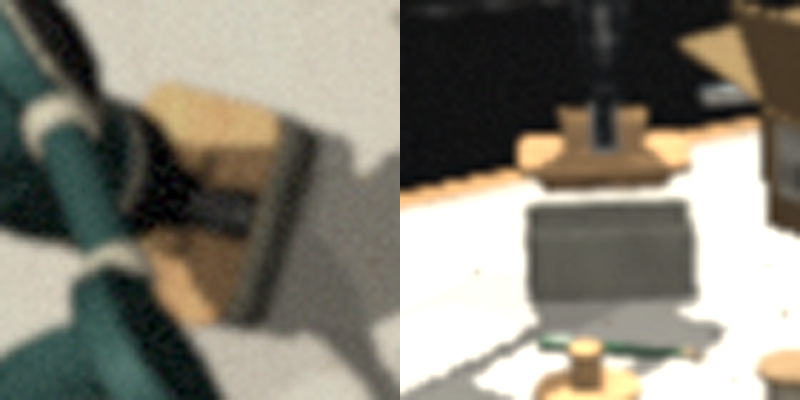

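apply_moves --pt "-0.0015 0.0016 0 0 -0.001 0.0064 0.9" --pt "-0.0015 0.0016 0 0 -0.001 0.0064 0.9" --pt "-0.0015 0.0016 0.012 0 -0.001 0.0064 0.9" --pt "-0.0015 0.0016 0.022 0 -0.001 0.0064 0.9" --pt "-0.0015 0.0016 0.03 0 -0.001 0.0064 0.9" --pt "-0.0015 0.0016 0.036 0 -0.001 0.0064 0.9" --pt "-0.0015 0.0016 0.0395 0 -0.001 0.0064 0.9" --pt "-0.0015 0.0016 0.0395 0 -0.001 0.0064 0.9"

```text
time: 4.22
tool_pos: [0.5289, 0.3638, 0.0655]
tcp_rot: [-0.424, -3.112, 0.001]
wrist_force: [0.4, -0.1, -0.5]
width: 0.229
```

```bash
python3 -c "
from h import *
go(.5289,.3637,.0655,74.5)"
```

```text
t=4.22 pos [0.5289 0.3638 0.0655] psi 74.49 w 0.229 F [ 0.4 -0.1 -0.5] q6 -0.74
DELTA [-0.     -0.0001 -0.    ] [-0.0006 -0.0008 -0.0003] rows 0.0
```

apply_moves --pt "0 0 0 0 0 0 0.4" --pt "0 0 0 0 0 0 0.4" --pt "0 0 0 0 0 0 0.4" --pt "0 0 0 0 0 0 0.4" --pt "0 0 -0.03 0 0 0 0.4" --pt "0 0 -0.06 0 0 0 0.4" --pt "0 0 -0.08 0 0 0 0.4" --pt "0 0 -0.08 0 0 0 0.4"

```text
time: 4.88
tool_pos: [0.5328, 0.3662, 0.1522]
tcp_rot: [0.423, 3.105, 0.011]
wrist_force: [1.3, 0.3, 1.3]
width: 0.598
```

```bash
python3 -c "
from h import *
go(.440,.1333,.12,74.5)
crop('c4',[.5289,.3637,.06],35)"
```

```text
t=4.88 pos [0.5328 0.3662 0.1522] psi 74.49 w 0.598 F [1.3 0.3 1.3] q6 -0.74
DELTA [ 0.0273 -0.2495  0.03  ] [ 0.0082  0.0073 -0.0003] rows 6.1
```

View pics/c4.png

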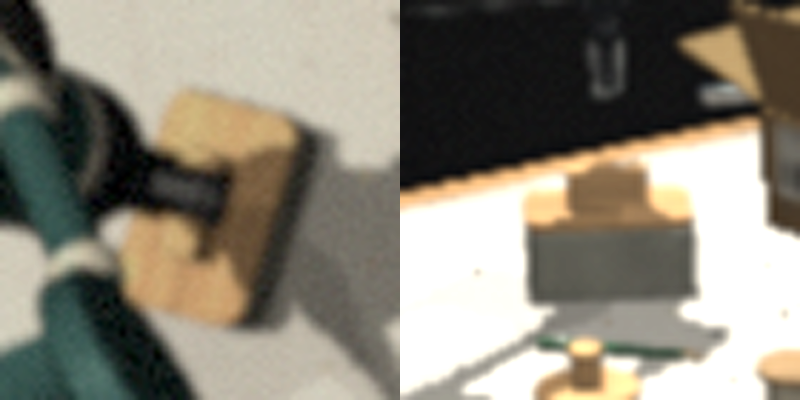

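The oblong lid is seated flat: its board covers the vessel evenly (525–693 against 528–692 in the side crop). Next is the small round lid.

apply_moves --pt "0.004 -0.035 0 0 0 0 0.4" --pt "0.008 -0.075 0 0 0 0 0.4" --pt "0.012 -0.115 0.0 0 0 0 0.4" --pt "0.017 -0.155 0.01 0 0 0 0.4" --pt "0.021 -0.195 0.02 0 0 0 0.4" --pt "0.026 -0.235 0.03 0 0 0 0.4" --pt "0.0273 -0.2495 0.045 0 0 0 0.4" --pt "0.0273 -0.2495 0.06 0 0 0 0.4"

```text
time: 5.65
tool_pos: [0.4328, 0.1277, 0.0833]
tcp_rot: [-0.428, -3.109, 0.003]
wrist_force: [0.7, 0.2, -0.2]
width: 0.595
```

apply_moves --pt "0 0 0 0 0 0 0.4" --pt "0 0 0 0 0 0 0.4"

```text
time: 5.82
tool_pos: [0.4345, 0.1304, 0.0839]
tcp_rot: [-0.425, -3.109, 0.001]
wrist_force: [0.0, 0.5, 0.2]
width: 0.604
```

```bash
python3 -c "
from h import *
go(.440,.1333,.027,74.5)"
```

```text
t=5.82 pos [0.4345 0.1304 0.0839] psi 74.45 w 0.604 F [0.  0.5 0.2] q6 -1.06
DELTA [-0.0047  0.0044  0.0569] [-0.0014 -0.0034 -0.0009] rows 1.4
```

apply_moves --pt "-0.0047 0.0044 0 -0.001 -0.003 0 0.4" --pt "-0.0047 0.0044 0.01 -0.001 -0.003 0 0.4" --pt "-0.0047 0.0044 0.03 -0.001 -0.003 0 0.4" --pt "-0.0047 0.0044 0.045 -0.001 -0.003 0 0.4" --pt "-0.0047 0.0044 0.0555 -0.001 -0.003 0 0.4" --pt "-0.0047 0.0044 0.0555 -0.001 -0.003 0 0.4"

```text
time: 6.32
tool_pos: [0.4406, 0.1341, 0.028]
tcp_rot: [-0.423, -3.113, 0.001]
wrist_force: [-0.1, 0.0, -0.8]
width: 0.6
```

```bash
python3 -c "
from h import *
go(.440,.1333,.027,74.5)"
```

```text
t=6.32 pos [0.4406 0.1341 0.028 ] psi 74.54 w 0.6 F [-0.1  0.  -0.8] q6 -1.06
DELTA [ 0.0003 -0.0009  0.001 ] [-0.0004 -0.0002  0.0007] rows 0.0
```

apply_moves --pt "0.0003 -0.0009 0.001 0 0 0 0.4" --pt "0.0003 -0.0009 0.001 0 0 0 0.9" --pt "0.0003 -0.0009 0.001 0 0 0 0.9" --pt "0.0003 -0.0009 0.001 0 0 0 0.9" --pt "0.0003 -0.0009 0.001 0 0 0 0.9" --pt "0.0003 -0.0009 0.001 0 0 0 0.9" --pt "0.0003 -0.0009 0.001 0 0 0 0.9" --pt "0.0003 -0.0009 0.001 0 0 0 0.9"

```text
time: 6.98
tool_pos: [0.4428, 0.1335, 0.0304]
tcp_rot: [0.423, 3.107, 0.003]
wrist_force: [0.9, 0.3, 5.8]
width: 0.237
```

```bash
python3 -c "
from h import *
go(.6447,.1613,.125,74.5)"
```

```text
t=6.98 pos [0.4428 0.1335 0.0304] psi 74.48 w 0.237 F [0.9 0.3 5.8] q6 -1.06
DELTA [-0.1877  0.0811 -0.0934] [ 0.0028  0.0054 -0.0003] rows 5.4
```

apply_moves --pt "0 0 -0.02 0.003 0.005 0 0.9" --pt "0 0 -0.04 0.003 0.005 0 0.9" --pt "0 0 -0.065 0.003 0.005 0 0.9" --pt "0 0 -0.0934 0.003 0.005 0 0.9" --pt "0 0 -0.0934 0.003 0.005 0 0.9" --pt "0 0 -0.0934 0.003 0.005 0 0.9"

```text
time: 7.48
tool_pos: [0.4426, 0.1335, 0.1244]
tcp_rot: [0.424, 3.111, 0.001]
wrist_force: [-0.3, -0.2, -1.1]
width: 0.242
```

```bash
python3 -c "
from h import *
go(.6447,.1613,.125,74.5)
crop('c5',[.44,.1333,.1],35)"
```

```text
t=7.48 pos [0.4426 0.1335 0.1244] psi 74.48 w 0.242 F [-0.3 -0.2 -1.1] q6 -1.06
DELTA [-0.1873  0.0809 -0.0002] [ 0.0006  0.002  -0.0003] rows 4.9
```

View pics/c5.png

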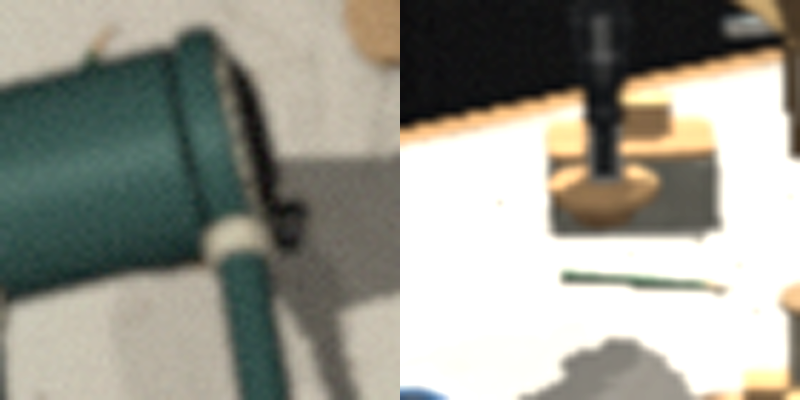

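apply_moves --pt "-0.025 0.011 0 0 0.002 0 0.9" --pt "-0.06 0.026 0 0 0.002 0 0.9" --pt "-0.095 0.041 0 0 0.002 0 0.9" --pt "-0.13 0.056 0 0 0.002 0 0.9" --pt "-0.16 0.069 0 0 0.002 0 0.9" --pt "-0.187 0.081 0 0 0.002 0 0.9" --pt "-0.187 0.081 0 0 0.002 0 0.9" --pt "-0.187 0.081 0 0 0.002 0 0.9"

```text
time: 8.25
tool_pos: [0.6426, 0.1608, 0.1191]
tcp_rot: [-0.424, -3.105, 0.004]
wrist_force: [-0.0, -0.4, -0.8]
width: 0.244
```

```bash
python3 -c "
from h import *
go(.6447,.1613,.110,74.5)
crop('c6',[.6447,.1613,.07],30)"
```

```text
t=8.25 pos [0.6426 0.1608 0.1191] psi 74.46 w 0.244 F [-0.  -0.4 -0.8] q6 -1.09
DELTA [-0.0019  0.001   0.0091] [-0.0035 -0.0077 -0.0007] rows 0.2
```

View pics/c6.png

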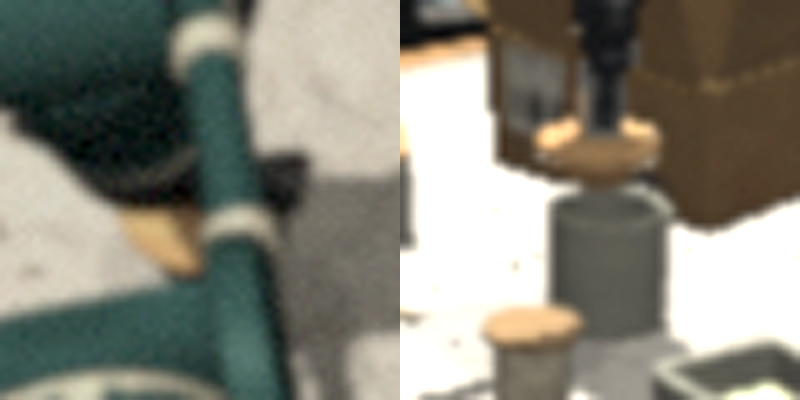

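Run:
```python
from h import *
go(.6447,.1613,.110,74.5)
i=vision.read_camera('side'); cv2.imwrite('pics/s7.png',i[:,:,::-1])
c=proj('side',[.6447,.1613,.07])[0]; print('axis of candle px', proj('side',[[.6447,.1613,.072],[.6447,.1613,0.]]).round(1))
s=status.read_state()['tool_pos']; print('tcp axis px',proj('side',[s-[0,0,.005],s]).round(1))
x0=int(c[0])-20; print(x0)
for y in range(int(c[1])-14,int(c[1])+18,2): print(y,' '.join(f'{a[0]:3d}/{int(a[0])-int(a[2]):3d}' for a in i[y,x0+4:x0+34]))
```

```text
t=8.35 pos [0.6409 0.1607 0.1198] psi 74.48 w 0.242 F [-0.6  0.6 -0.2] q6 -1.09
DELTA [-0.0036  0.0016  0.0098] [-0.0036 -0.0079 -0.0003] rows 0.3
axis of candle px [[252.3 158.2]
 [252.2 175.5]]
tcp axis px [[251.5 147.7]
 [251.5 146.4]]
232
144  76/ 19  68/ 21  69/ 13  66/  8  64/  7  51/  5  43/  4  57/  5  64/  6  56/  9  61/ 19  64/ 30  71/ 30  78/ 19  67/  6  39/  1  22/ -1  22/ -1  41/  2  62/ 11  66/ 25  61/ 28  58/ 27  59/ 28  60/ 28  61/ 28  62/ 30  63/ 28  62/ 29  63/ 29
146 112/ 17  66/ 21  75/ 16  80/ 11  78/  9  69/  8  66/ 12  98/ 32 134/ 50 166/ 60 204/ 72 210/ 83 184/ 81 118/ 45  69/  8  45/  1  31/  0  31/  0  72/ 18 144/ 50 183/ 71 153/ 64 133/ 56 117/ 46  78/ 32  61/ 28  61/ 27  61/ 29  62/ 28  61/ 28
148 110/ 16  56/ 26  55/ 22  57/ 19  60/ 18  81/ 29 141/ 60 204/ 91 223/102 211/ 97 190/ 88 153/ 71 130/ 60 103/ 42  90/ 26  88/ 22  86/ 21  86/ 21  94/ 26 116/ 43 141/ 62 154/ 69 162/ 69 156/ 61 127/ 47  80/ 32  62/ 28  62/ 28  62/ 29  61/ 28
150 111/ 16  57/ 25  56/ 25  54/ 23  54/ 22  61/ 24  93/ 35 124/ 48 122/ 53 112/ 51 110/ 50 111/ 51 112/ 51 113/ 52 113/ 51 1
[... 2346 characters left out ...]
/ 15 228/ 16 228/ 15 226/ 18 197/ 18 119/ 12  62/  6  58/  6  62/  6  65/  6  68/  8  69/  7  70/  8  70/  7  70/  7  70/  8  71/  7  69/  7  69/  8  68/  8  66/  7  68/  6 106/  9 174/ 15 223/ 20 227/ 15 226/ 16
172 220/ 19 221/ 19 221/ 19 224/ 17 224/ 18 219/ 20 212/ 19 183/ 16 114/ 11  64/  8  58/  6  60/  6  63/  6  65/  7  68/  8  68/  7  70/  8  71/  9  71/  8  70/  8  69/  7  69/  8  68/  8  65/  7  67/  6 108/ 10 175/ 16 222/ 21 226/ 16 226/ 17
174 203/ 34 201/ 47 198/ 56 197/ 60 199/ 61 198/ 62 197/ 63 192/ 65 177/ 65 159/ 58 141/ 47 119/ 36  90/ 22  71/ 10  67/  7  69/  7  70/  8  71/  9  71/  8  71/  7  70/  7  69/  8  68/  7  66/  8  71/  7 114/ 11 181/ 18 222/ 21 224/ 17 223/ 18
```

apply_moves --pt "-0.005 0.0016 0.003 -0.003 -0.007 0 0.9" --pt "-0.005 0.0016 0.005 -0.003 -0.007 0 0.9" --pt "-0.005 0.0016 0.01 -0.003 -0.007 0 0.9" --pt "-0.005 0.0016 0.01 -0.003 -0.007 0 0.9" --pt "-0.005 0.0016 0.01 -0.003 -0.007 0 0.9" --pt "-0.005 0.0016 0.01 -0.003 -0.007 0 0.9" --pt "-0.005 0.0016 0.01 -0.003 -0.007 0 0.9" --pt "-0.005 0.0016 0.01 -0.003 -0.007 0 0.9"

```text
time: 9.07
tool_pos: [0.6485, 0.1614, 0.1125]
tcp_rot: [0.424, 3.109, 0.002]
wrist_force: [0.4, 0.5, -0.2]
width: 0.246
```

Run:
```python
from h import *
go(.6461,.1609,.0855,74.5)
```

```text
t=9.07 pos [0.6485 0.1614 0.1125] psi 74.49 w 0.246 F [ 0.4  0.5 -0.2] q6 -1.09
DELTA [ 0.0023 -0.0012  0.027 ] [ 0.0018  0.0038 -0.0003] rows 0.7
```

apply_moves --pt "0.0012 -0.0006 0.006 0.001 0.002 0 0.9" --pt "0.0012 -0.0006 0.012 0.001 0.002 0 0.9" --pt "0.0012 -0.0006 0.018 0.001 0.002 0 0.9" --pt "0.0012 -0.0006 0.022 0.001 0.002 0 0.9" --pt "0.0012 -0.0006 0.025 0.001 0.002 0 0.9" --pt "0.0012 -0.0006 0.025 0.001 0.002 0 0.9" --pt "0.0012 -0.0006 0.025 0.001 0.002 0 0.9"

```text
time: 9.65
tool_pos: [0.6471, 0.1611, 0.0869]
tcp_rot: [0.424, 3.112, 0.001]
wrist_force: [0.7, 0.6, 0.6]
width: 0.24
```

Run:
```python
from h import *
go(.6461,.1609,.0845,74.5); crop('c7',[.6447,.1613,.07],30)
```

```text
t=9.65 pos [0.6471 0.1611 0.0869] psi 74.48 w 0.24 F [0.7 0.6 0.6] q6 -1.09
DELTA [ 0.0009 -0.0005  0.0024] [ 0.0005  0.0012 -0.0003] rows 0.1
```

View pics/c7.png

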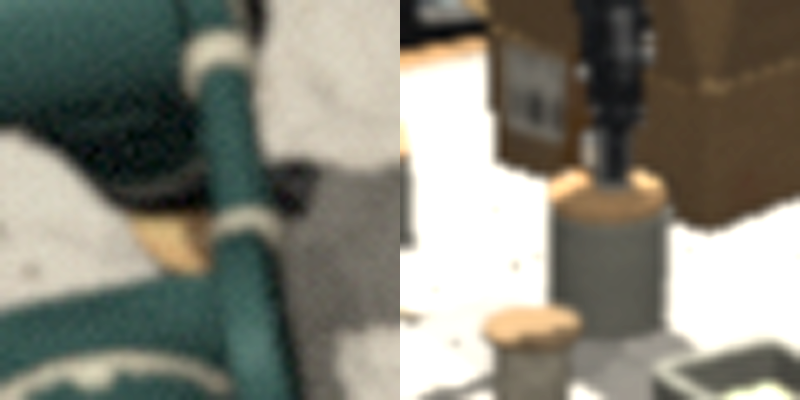

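The small lid is in its mouth, centred on the vessel (550–667 against 550–668 in the side crop). I lower it the last couple of millimetres, watching the force.

apply_moves --pt "0 0 0.001 0 0.001 0 0.9" --pt "0 0 0.002 0 0.001 0 0.9" --pt "0 0 0.0025 0 0.001 0 0.9" --pt "0 0 0.0025 0 0.001 0 0.9"

```text
time: 10.08
tool_pos: [0.6474, 0.1612, 0.0864]
tcp_rot: [0.424, 3.112, 0.001]
wrist_force: [-4.9, -0.7, 6.9]
width: 0.24
```

apply_moves --pt "0 0 -0.001 0 0 0 0.9" --pt "0 0 -0.001 0 0 0 0.4" --pt "0 0 -0.001 0 0 0 0.4" --pt "0 0 -0.001 0 0 0 0.4" --pt "0 0 -0.001 0 0 0 0.4" --pt "0 0 -0.025 0 0 0 0.4" --pt "0 0 -0.05 0 0 0 0.4" --pt "0 0 -0.07 0 0 0 0.4"

```text
time: 10.75
tool_pos: [0.647, 0.1611, 0.1555]
tcp_rot: [0.424, 3.113, 0.001]
wrist_force: [0.2, -0.0, 0.8]
width: 0.6
```

Run:
```python
from h import *
go(.4796,-.0473,.12,-21.6)
```

```text
t=10.75 pos [0.647  0.1611 0.1555] psi 74.48 w 0.6 F [ 0.2 -0.   0.8] q6 -1.09
DELTA [ 0.1056 -0.2456  0.0354] [ 3.0000e-04  4.0000e-04 -1.4647e+00] rows 11.7
```

Run:
```python
from h import *
go(.4796,-.0473,.09,68.4)
```

```text
t=10.75 pos [0.647  0.1611 0.1555] psi 74.48 w 0.6 F [ 0.2 -0.   0.8] q6 -1.09
DELTA [ 0.1056 -0.2456  0.0654] [0.0005 0.     0.1061] rows 6.6
```

apply_moves --pt "0.015 -0.035 0 0 0 0.02 0.4" --pt "0.03 -0.07 0 0 0 0.04 0.4" --pt "0.045 -0.105 0 0 0 0.06 0.4" --pt "0.06 -0.14 0 0 0 0.08 0.4" --pt "0.075 -0.175 0 0 0 0.1061 0.4" --pt "0.09 -0.21 0.01 0 0 0.1061 0.4" --pt "0.1 -0.233 0.03 0 0 0.1061 0.4" --pt "0.1056 -0.2456 0.0654 0 0 0.1061 0.4"

```text
time: 11.42
tool_pos: [0.4813, -0.0497, 0.0922]
tcp_rot: [0.589, 3.077, 0.0]
wrist_force: [1.5, 0.1, 0.1]
width: 0.6
```

apply_moves --pt "0 0 0 0 0 0 0.4" --pt "0 0 0 0 0 0 0.4" --pt "0 0 0 0 0 0 0.4" --pt "0 0 0 0 0 0 0.4"

```text
time: 11.75
tool_pos: [0.4822, -0.0468, 0.0912]
tcp_rot: [0.586, 3.082, 0.002]
wrist_force: [0.9, 0.1, 0.2]
width: 0.598
```

Run:
```python
from h import *
go(.4796,-.0473,.030,68.4)
```

```text
t=11.75 pos [ 0.4822 -0.0468  0.0912] psi 68.46 w 0.598 F [0.9 0.1 0.2] q6 -1.34
DELTA [ 0.0025 -0.0015  0.0612] [0.0017 0.0039 0.001 ] rows 1.5
```

apply_moves --pt "0.0013 -0.0008 0.015 0.001 0.002 0.001 0.4" --pt "0.0013 -0.0008 0.03 0.001 0.002 0.001 0.4" --pt "0.0013 -0.0008 0.045 0.001 0.002 0.001 0.4" --pt "0.0013 -0.0008 0.055 0.001 0.002 0.001 0.4" --pt "0.0013 -0.0008 0.061 0.001 0.002 0.001 0.4" --pt "0.0013 -0.0008 0.061 0.001 0.002 0.001 0.4" --pt "0.0013 -0.0008 0.061 0.001 0.002 0.001 0.4"

```text
time: 12.33
tool_pos: [0.4789, -0.0473, 0.0286]
tcp_rot: [-0.589, -3.085, -0.0]
wrist_force: [0.4, -0.6, 0.2]
width: 0.6
```

Run:
```python
from h import *
go(.4796,-.0473,.030,68.4)
```

```text
t=12.33 pos [ 0.4789 -0.0473  0.0286] psi 68.38 w 0.6 F [ 0.4 -0.6  0.2] q6 -1.34
DELTA [-0.0006  0.0002 -0.0014] [-0.0002 -0.0011 -0.0003] rows 0.0
```

apply_moves --pt "-0.0005 0 -0.001 0 -0.001 0 0.4" --pt "-0.0005 0 -0.001 0 -0.001 0 0.9" --pt "-0.0005 0 -0.001 0 -0.001 0 0.9" --pt "-0.0005 0 -0.001 0 -0.001 0 0.9" --pt "-0.0005 0 -0.001 0 -0.001 0 0.9" --pt "-0.0005 0 -0.001 0 -0.001 0 0.9" --pt "-0.0005 0 -0.001 0 -0.001 0 0.9" --pt "-0.0005 0 -0.001 0 -0.001 0 0.9"

```text
time: 13.0
tool_pos: [0.4796, -0.0478, 0.0301]
tcp_rot: [0.59, 3.085, -0.0]
wrist_force: [-1.1, 1.0, 5.5]
width: 0.298
```

apply_moves --pt "0 0 -0.02 0 0 0 0.9" --pt "0 0 -0.05 0 0 0 0.9" --pt "0 0 -0.08 0 0 0 0.9" --pt "0 0 -0.095 0 0 0 0.9" --pt "0 0 -0.095 0 0 0 0.9" --pt "0 0 -0.095 0 0 0 0.9"

```text
time: 13.5
tool_pos: [0.4791, -0.0478, 0.1246]
tcp_rot: [0.59, 3.085, -0.0]
wrist_force: [0.5, -0.3, -0.8]
width: 0.299
```

Run:
```python
from h import *
go(.6299,-.0709,.125,100.9)
```

```text
t=13.50 pos [ 0.4791 -0.0478  0.1246] psi 68.34 w 0.299 F [ 0.5 -0.3 -0.8] q6 -1.34
DELTA [-0.1487  0.0342 -0.0002] [-3.000e-04  1.000e-03 -5.682e-01] rows 4.5
```

apply_moves --pt "-0.02 0.005 0 0 0.001 -0.08 0.9" --pt "-0.05 0.012 0 0 0.001 -0.18 0.9" --pt "-0.08 0.019 0 0 0.001 -0.28 0.9" --pt "-0.11 0.026 0 0 0.001 -0.38 0.9" --pt "-0.135 0.031 0 0 0.001 -0.48 0.9" --pt "-0.1487 0.0342 0 0 0.001 -0.568 0.9" --pt "-0.1487 0.0342 0 0 0.001 -0.568 0.9" --pt "-0.1487 0.0342 0 0 0.001 -0.568 0.9"

```text
time: 14.17
tool_pos: [0.628, -0.0706, 0.1209]
tcp_rot: [0.295, -3.121, -0.002]
wrist_force: [-1.4, -0.2, -0.4]
width: 0.296
```

apply_moves --pt "0 0 0.005 0 0 0 0.9" --pt "0 0 0.012 0 0 0 0.9" --pt "0 0 0.012 0 0 0 0.9" --pt "0 0 0.012 0 0 0 0.9" --pt "0 0 0.012 0 0 0 0.9"

```text
time: 14.58
tool_pos: [0.6288, -0.0706, 0.1119]
tcp_rot: [0.298, -3.125, -0.001]
wrist_force: [-0.3, -0.4, -1.1]
width: 0.299
```

Run:
```python
from h import *
go(.6299,-.0709,.079,100.9); crop('c8',[.63,-.071,.07],30)
```

```text
t=14.58 pos [ 0.6288 -0.0706  0.1119] psi 100.88 w 0.299 F [-0.3 -0.4 -1.1] q6 -1.91
DELTA [-0.0011 -0.0005  0.0328] [ 0.0005 -0.0022 -0.0004] rows 0.8
```

View pics/c8.png

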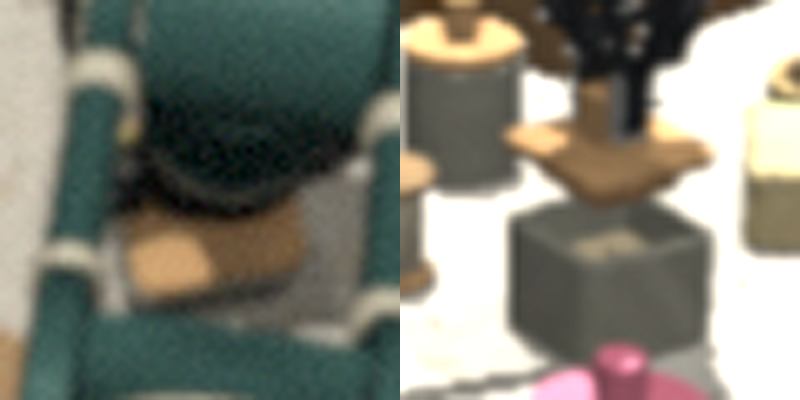

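apply_moves --pt "-0.002 -0.0005 0 0 -0.001 0 0.9" --pt "-0.002 -0.0005 0.005 0 -0.001 0 0.9" --pt "-0.002 -0.0005 0.012 0 -0.001 0 0.9" --pt "-0.002 -0.0005 0.019 0 -0.001 0 0.9" --pt "-0.002 -0.0005 0.025 0 -0.001 0 0.9" --pt "-0.002 -0.0005 0.03 0 -0.001 0 0.9" --pt "-0.002 -0.0005 0.034 0 -0.001 0 0.9" --pt "-0.002 -0.0005 0.034 0 -0.001 0 0.9"

```text
time: 15.35
tool_pos: [0.631, -0.0708, 0.0769]
tcp_rot: [0.298, -3.125, -0.001]
wrist_force: [-0.1, -0.4, -0.2]
width: 0.298
```

apply_moves --pt "0 0 0.001 0 0 0 0.9" --pt "0 0 0.002 0 0 0 0.9" --pt "0 0 0.002 0 0 0 0.9"

```text
time: 15.6
tool_pos: [0.6318, -0.0709, 0.0764]
tcp_rot: [0.298, -3.127, -0.0]
wrist_force: [0.2, 0.1, -0.2]
width: 0.294
```

Run:
```python
from h import *
go(.6299,-.0709,.0761,100.9)
```

```text
t=15.60 pos [ 0.6318 -0.0709  0.0764] psi 100.89 w 0.294 F [ 0.2  0.1 -0.2] q6 -1.91
DELTA [0.0018 0.0004 0.0003] [ 0.0001 -0.0002 -0.0001] rows 0.0
```

apply_moves --pt "0 0 0 0 0 0 0.4" --pt "0 0 0 0 0 0 0.4" --pt "0 0 0 0 0 0 0.4" --pt "0 0 0 0 0 0 0.4" --pt "0 0 -0.02 0 0 0 0.4" --pt "0 0 -0.045 0 0 0 0.4" --pt "0 0 -0.07 0 0 0 0.4" --pt "0 0 -0.07 0 0 0 0.4"

```text
time: 16.27
tool_pos: [0.6355, -0.0715, 0.1524]
tcp_rot: [-0.297, 3.118, -0.003]
wrist_force: [1.5, -0.6, 1.9]
width: 0.596
```

Run:
```python
from h import *
go(.415,-.2323,.09,60)
```

```text
t=16.27 pos [ 0.6355 -0.0715  0.1524] psi 100.89 w 0.596 F [ 1.5 -0.6  1.9] q6 -1.91
DELTA [ 0.2474 -0.1161  0.0606] [2.000e-04 9.500e-03 7.137e-01] rows 6.7
```

apply_moves --pt "0.03 -0.014 0 0 0 0.09 0.4" --pt "0.067 -0.031 0 0 0 0.19 0.4" --pt "0.104 -0.048 0 0 0 0.29 0.4" --pt "0.14 -0.065 0 0 0 0.39 0.4" --pt "0.175 -0.082 0.01 0 0 0.49 0.4" --pt "0.21 -0.098 0.025 0 0 0.59 0.4" --pt "0.235 -0.11 0.045 0 0 0.69 0.4" --pt "0.2455 -0.1161 0.0606 0 0 0.714 0.4"

```text
time: 16.93
tool_pos: [0.4089, -0.2322, 0.0843]
tcp_rot: [-0.823, -3.03, 0.001]
wrist_force: [-0.0, -0.2, -0.2]
width: 0.603
```

apply_moves --pt "0 0 0 0 0 0 0.4" --pt "0 0 0 0 0 0 0.4" --pt "0 0 0 0 0 0 0.4" --pt "0 0 0 0 0 0 0.4"

```text
time: 17.27
tool_pos: [0.4143, -0.2315, 0.0869]
tcp_rot: [0.811, 3.033, -0.001]
wrist_force: [0.9, 0.3, -0.0]
width: 0.6
```

Run:
```python
from h import *
go(.415,-.2323,.030,60); crop('c9',[.6,-.04,.07],50)
```

```text
t=17.27 pos [ 0.4143 -0.2315  0.0869] psi 60.07 w 0.6 F [ 0.9  0.3 -0. ] q6 -1.61
DELTA [-0.0009 -0.0004  0.0569] [-0.      0.002   0.0012] rows 1.4
```

View pics/c9.png

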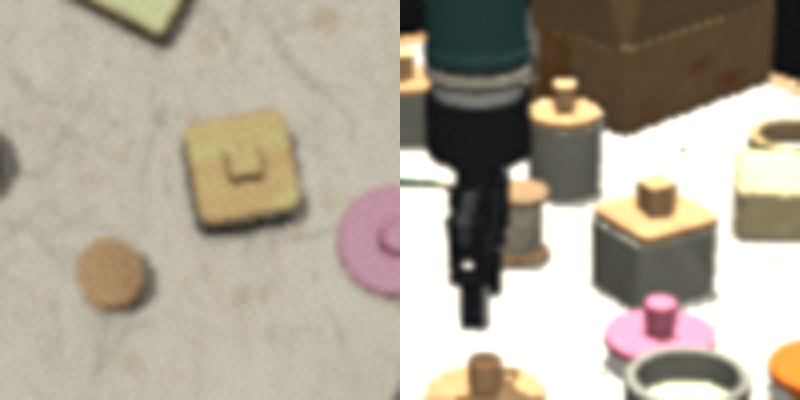

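The square and small lids are seated flat, with the square board at (242,168) in the top crop lying over its vessel, and the spool is undisturbed. The gripper is now above the large wooden lid.

apply_moves --pt "-0.0009 -0.0004 0.015 0 0.002 0 0.4" --pt "-0.0009 -0.0004 0.03 0 0.002 0 0.4" --pt "-0.0009 -0.0004 0.045 0 0.002 0 0.4" --pt "-0.0009 -0.0004 0.053 0 0.002 0 0.4" --pt "-0.0009 -0.0004 0.0565 0 0.002 0 0.4" --pt "-0.0009 -0.0004 0.0565 0 0.002 0 0.4" --pt "-0.0009 -0.0004 0.0565 0 0.002 0 0.4"

```text
time: 17.95
tool_pos: [0.4135, -0.2321, 0.0296]
tcp_rot: [-0.812, -3.033, -0.001]
wrist_force: [0.4, -0.2, -0.1]
width: 0.6
```

Run:
```python
from h import *
go(.415,-.2323,.030,60)
```

```text
t=17.95 pos [ 0.4135 -0.2321  0.0296] psi 60.01 w 0.6 F [ 0.4 -0.2 -0.1] q6 -1.61
DELTA [-0.0014  0.0006 -0.0004] [-0.0002 -0.0021  0.0002] rows 0.0
```

apply_moves --pt "-0.0012 0.0006 -0.0004 0 -0.001 0 0.4" --pt "-0.0012 0.0006 -0.0004 0 -0.001 0 0.9" --pt "-0.0012 0.0006 -0.0004 0 -0.001 0 0.9" --pt "-0.0012 0.0006 -0.0004 0 -0.001 0 0.9" --pt "-0.0012 0.0006 -0.0004 0 -0.001 0 0.9" --pt "-0.0012 0.0006 -0.0004 0 -0.001 0 0.9" --pt "-0.0012 0.0006 -0.0004 0 -0.001 0 0.9" --pt "-0.0012 0.0006 -0.0004 0 -0.001 0 0.9"

```text
time: 18.62
tool_pos: [0.4149, -0.2326, 0.0303]
tcp_rot: [-0.814, -3.034, 0.0]
wrist_force: [-1.2, 0.1, 5.5]
width: 0.288
```

apply_moves --pt "0 0 -0.02 0 0 0 0.9" --pt "0 0 -0.05 0 0 0 0.9" --pt "0 0 -0.08 0 0 0 0.9" --pt "0 0 -0.095 0 0 0 0.9" --pt "0 0 -0.095 0 0 0 0.9" --pt "0 0 -0.095 0 0 0 0.9"

```text
time: 19.12
tool_pos: [0.4148, -0.2325, 0.125]
tcp_rot: [0.814, 3.034, -0.001]
wrist_force: [-0.1, -0.2, 0.3]
width: 0.29
```

Run:
```python
from h import *
go(.5358,-.3278,.125,60)
```

```text
t=19.12 pos [ 0.4148 -0.2325  0.125 ] psi 59.98 w 0.29 F [-0.1 -0.2  0.3] q6 -1.61
DELTA [-1.524e-01 -2.200e-02  1.000e-04] [-0.0003  0.0002 -0.0003] rows 3.7
```

apply_moves --pt "-0.02 -0.003 0 0 0 0 0.9" --pt "-0.05 -0.007 0 0 0 0 0.9" --pt "-0.08 -0.012 0 0 0 0 0.9" --pt "-0.11 -0.016 0 0 0 0 0.9" --pt "-0.135 -0.02 0 0 0 0 0.9" --pt "-0.1524 -0.022 0 0 0 0 0.9" --pt "-0.1524 -0.022 0 0 0 0 0.9" --pt "-0.1524 -0.022 0 0 0 0 0.9"

```text
time: 19.78
tool_pos: [0.5341, -0.3268, 0.1212]
tcp_rot: [-0.812, -3.028, -0.003]
wrist_force: [-1.0, -0.6, -1.3]
width: 0.29
```

apply_moves --pt "0 0 0.005 0 0 0 0.9" --pt "0 0 0.012 0 0 0 0.9" --pt "0 0 0.012 0 0 0 0.9" --pt "0 0 0.012 0 0 0 0.9" --pt "0 0 0.012 0 0 0 0.9"

```text
time: 20.2
tool_pos: [0.5348, -0.327, 0.112]
tcp_rot: [-0.813, -3.032, -0.001]
wrist_force: [-0.3, -0.0, 0.1]
width: 0.29
```

Run:
```python
from h import *
go(.5358,-.3278,.0763,60); crop('c10',[.5358,-.3278,.07],30)
```

```text
t=20.20 pos [ 0.5348 -0.327   0.112 ] psi 59.99 w 0.29 F [-0.3 -0.   0.1] q6 -1.64
DELTA [-0.0014 -0.0002  0.0357] [-0.0002 -0.0023 -0.0002] rows 0.9
```

View pics/c10.png

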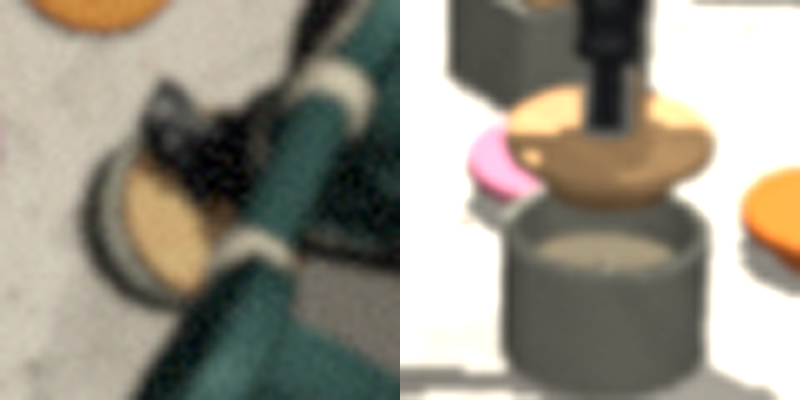

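apply_moves --pt "0 0 0.005 0 -0.001 0 0.9" --pt "0 0 0.012 0 -0.001 0 0.9" --pt "0 0 0.019 0 -0.001 0 0.9" --pt "0 0 0.025 0 -0.001 0 0.9" --pt "0 0 0.03 0 -0.001 0 0.9" --pt "0 0 0.034 0 -0.001 0 0.9" --pt "0 0 0.035 0 -0.001 0 0.9" --pt "0 0 0.035 0 -0.001 0 0.9"

```text
time: 20.97
tool_pos: [0.5351, -0.3274, 0.0768]
tcp_rot: [-0.813, -3.033, -0.0]
wrist_force: [0.3, -0.1, -0.6]
width: 0.29
```

apply_moves --pt "0 0 0 0 0 0 0.9" --pt "0 0 0.001 0 0 0 0.9" --pt "0 0 0.001 0 0 0 0.9"

```text
time: 21.22
tool_pos: [0.5356, -0.3276, 0.0764]
tcp_rot: [-0.814, -3.034, 0.0]
wrist_force: [-0.0, -0.1, -1.6]
width: 0.289
```

Nearly seated, with no load on the wrist. I release and rise.

apply_moves --pt "0 0 0 0 0 0 0.4" --pt "0 0 0 0 0 0 0.4" --pt "0 0 0 0 0 0 0.4" --pt "0 0 0 0 0 0 0.4" --pt "0 0 -0.025 0 0 0 0.4" --pt "0 0 -0.06 0 0 0 0.4" --pt "0 0 -0.1 0 0 0 0.4" --pt "0 0 -0.13 0 0 0 0.4"

```text
time: 21.88
tool_pos: [0.5358, -0.3278, 0.2091]
tcp_rot: [0.813, 3.033, -0.001]
wrist_force: [0.8, -0.6, 0.1]
width: 0.601
```

apply_moves --pt "0.035 0.005 0 0 0 0 0.4" --pt "0.07 0.01 0 0 0 0 0.4" --pt "0.105 0.015 0 0 0 0 0.4" --pt "0.14 0.02 0 0 0 0 0.4" --pt "0.16 0.02 0 0 0 0 0.4" --pt "0.16 0.02 0 0 0 0 0.4" --pt "0.16 0.02 0 0 0 0 0.4" --pt "0.16 0.02 0 0 0 0 0.4"

```text
time: 22.55
tool_pos: [0.4075, -0.2306, 0.2069]
tcp_rot: [0.813, 3.033, -0.001]
wrist_force: [0.0, -0.3, -0.6]
width: 0.597
```

Run:
```python
from h import *
go(.5358,-.3278,.2,60)
im={n:vision.read_camera(n)[:,:,::-1] for n in('top','side')}
cv2.imwrite('pics/f_top.png',im['top']); cv2.imwrite('pics/f_side.png',im['side'])
def cr(n,X,r=24):
    c=proj(n,X)[0].astype(int); return cv2.resize(im[n][c[1]-r:c[1]+r,c[0]-r:c[0]+r],(200,200),interpolation=cv2.INTER_CUBIC)
P=[(.5358,-.3278,.06),(.6447,.1613,.07),(.63,-.071,.06),(.5289,.3637,.054)]
o=np.vstack([np.hstack([cr(n,p) for p in P]) for n in('top','side')]); cv2.imwrite('pics/c11.png',cv2.convertScaleAbs(o,alpha=1.3))
cv2.imwrite('pics/c12.png',cv2.convertScaleAbs(cv2.resize(im['top'],(800,600)),alpha=1.2))
# lid centres from the top view at board height, and spool/pencil change
from meas import *
up=cv2.resize(im['top'],None,fx=4,fy=4,interpolation=cv2.INTER_CUBIC).astype(int); b,g,r=up[...,0],up[...,1],up[...,2]
wood=((r-b)>0.3*r)&(r>90)
for k,p in zip('LSQO',P):
    try:
        q=proj('top',[p[0],p[1],H[k]+.007])[0]*4; d=desc(onz('top',(blob(wood,*q)+.5)/4-.5,H[k]+.007)); print(k,p[:2],*[np.round(x,4) for x in d])
    except ValueError: print(k,'none')
old=cv2.imread('pics/top0.png')
for n,(u,v) in dict(spool=(237,203),pencil=(178,219)).items(): print(n,'mean abs diff',cv2.absdiff(old,im['top'])[v-14:v+14,u-14:u+14].mean())
```

```text
t=22.55 pos [ 0.4075 -0.2306  0.2069] psi 59.98 w 0.597 F [ 0.  -0.3 -0.6] q6 -1.61
DELTA [-0.1597 -0.02    0.0071] [-0.0003  0.0011 -0.0004] rows 3.9
L (0.5358, -0.3278) [ 0.5381 -0.3255] [ 0.5401 -0.3251] [89.8776 78.0666] -85.5286
S (0.6447, 0.1613) [0.644  0.1614] [0.6443 0.1617] [67.7527 66.8748] 45.682
Q (0.63, -0.071) [ 0.6303 -0.0698] [ 0.6304 -0.0698] [84.1163 82.5309] -79.5144
O (0.5289, 0.3637) [0.5287 0.3635] [0.5288 0.3635] [120.4521  74.0445] -15.3768
spool mean abs diff 5.8107993197278915
pencil mean abs diff 6.331632653061225
```

View pics/c11.png

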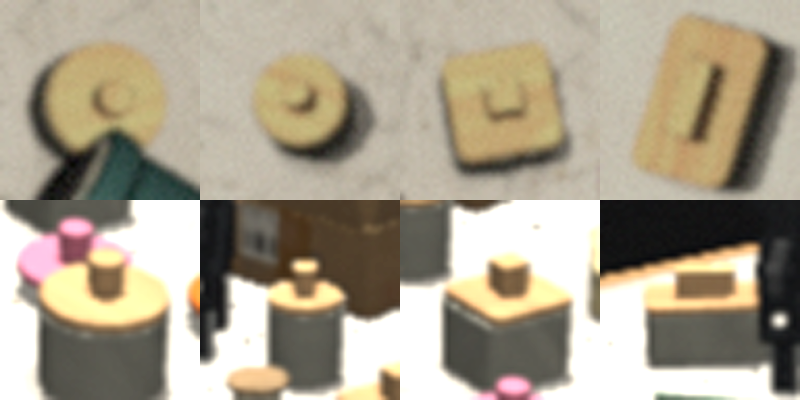

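View pics/c12.png

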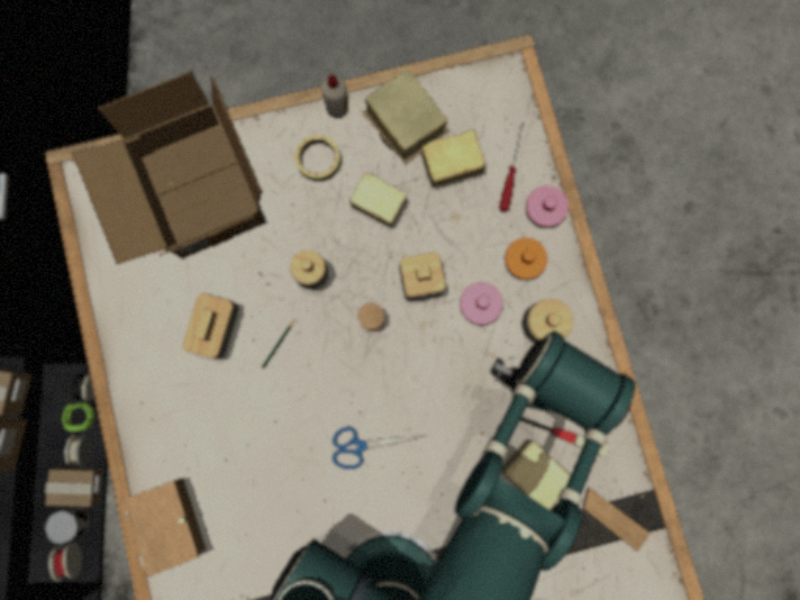

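```bash
python3 -c "
from workcell import job; print(job.finish_job())"
```

```text
the job is handed in; nothing more can be done
None
```

All four wooden lids are on their own vessels, and I handed the job in at about 22.6 s. The arm was clear of everything. The pink and orange look-alike lids were left alone.

**Fit:** In the last top and side pictures every board looks flat on its rim. From the top view, the small, square and oblong lids sit within about 1.5 mm of where I first measured their vessels. The square and oblong are within about half a degree in turn.

**Large round lid:** Its outline was partly hidden by the arm, so its reading (about 3 mm off) is biased. I judged it seated from the side picture and from the height at which I released it.

**Small round lid:** The fingers touched its board when I gripped it and shifted the tool about 2 mm. I corrected for that with a side view before lowering. It met the rim with about 8 N at the wrist, the highest force I saw.

**Bystanders:** The spool and pencil look unmoved in the last top picture. The picture difference around them is small, though I did not measure what ordinary image noise would give.

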